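# Load the dial press, index it and press the pedal

### The arm

A 6-joint arm with a two-finger parallel gripper is mounted at the origin on the work surface. World frame = base frame: x ahead of the robot, y to its left, z up, the work surface at z = 0. Lengths are in mm, angles in degrees, forces in N, time in s.
With the tool pointing down it reaches from about 300 to 850 mm from the base axis. Payload 4.2 kg.
Tool frame: the origin (TCP) lies on the mounting face of the last link; the fingertips stand 191 mm ahead of it and the grasp point (between the pads) lies 172 mm ahead of it; z points along the fingers, y is the direction in which the jaws open and shut (so a half turn about z gives the same grasp; the last joint's range is limited). The gripper opens to 91 mm and grips with 3 to 60 N. Pads are 32 mm wide; open, the fingers measure 118 mm over their backs; the gripper's body (76 mm by 178 mm) begins 60 mm behind the grasp point.
Start: joints at [67.609, 18.312, 89.639, -0, 72.044, -1.146], TCP at [208.354, 535.921, 404.776] pointing down, gripper open.
Joint ranges: [-177.97, 177.97], [-48.28, 115.42], [12.27, 149.76], [-77.06, 257.06], [2.81, 150.46], [-146.56, 146.56]. Speed limits (degrees/s): [147.25, 147.25, 180, 180, 180, 180].

### API

Orientations are given as [roll, pitch, yaw] about the fixed x, y, z axes, in that order (R = Rz(yaw) Ry(pitch) Rx(roll)).
In Python, from workcell import env gives the robot as it stands.
- The arm moves only by the shell command python3 -m handwheel 'ROWS' [FORCE]. ROWS is JSON, a list of rows, each an object with "gripper": the opening in per cent of the stroke, from 0 (shut) to 100 (fully open); "travel": the shift along the tool's x, y, z in m, a list of three; "twist": the turn about the tool's z in rad. In form: [{"gripper": gripper, "travel": [x, y, z], "twist": twist}, ...]. A call has 1 to 5 rows; each row shifts and turns the commanded pose from where the row before left it, along the tool's axes as they then stand; what a row does not reach is not made up. A row lasts 1/12 s, in which the tool goes at most 41.7 mm and 7.16 degrees, less where a joint would pass 70% of its speed; a pose out of reach is approached as far as the arm can. A call with a gripper value outside its range is refused whole. The fingers move at their own pace and stop on an object; FORCE is the grip in N (left out, the last holds). Time passes only in rows, so rows that do not move let the fingers close. It gives the time, the measured TCP pose, the force and the opening at its end, in the units of the state.
- env.state(): the state, without advancing time (a new reading comes with each control period).
- env.grab_frame(name): name is "scene" or "top"; returns a dict with "frame" (480x640x3 uint8, red, green, blue), "intrinsics" (3x3 intrinsics, pixels), "extrinsics" (4x4, takes a point from camera to world coordinates). Camera axes: x right, y down, z forward; pixel columns grow to the right and rows downward; lengths in mm; the calibration is good to about 2 mm. A picture is of the moment at which its call begins. There is no depth.
- env.job_done(): hands the job in, once; it reports no verdict.
Trained networks look in the newest picture that a camera, given by its name, has taken for a name from the list of things; names that differ only in an ending like _2 or _b are one class to them, and where a whole thing is asked for, a point or a joint stands for the part that bears it (a point fixed in the world has none). Each returns a list of dicts, best first, with "confidence" (0 to 1); they miss things now and then, are a little off and sometimes report something else, mostly with a low value. They report only what shows in the picture. A call takes as long as a camera call. They do not tell look-alikes from the thing itself.
- env.trace(camera, thing): "pixels" (480x640 bool, what is visible of it) and "uv" ([column, row] in pixels, amid what is visible of it).
- env.pinpoint(camera, thing): "uv" ([column, row] in pixels: a listed point, or the origin of a listed thing).
The state is a dict: "time_s": time; "qpos": joint angles; "qvel": joint speeds; "effort": joint torques, N m; "ee_pos": TCP position; "ee_rot": TCP orientation; "force": force on the tool from outside, world axes, zero at the start; "torque": the same for the moment, N m; "gripper_width": finger opening in mm.
Only numpy, scipy, OpenCV 4.12 (cv2) and the standard library are available. Lean on these libraries where they do the work, as an engineer would, in place of code of your own. Each camera call takes 0.05 s, during which the arm holds its last target. There are 200 camera calls.

### The job

Take the handle blank out of the wooden rack and lay it flat between the walls of the yellow nest on the dial, brass end towards the hub and close up to the inner stop; there is room for the fingers only at its dark wooden end. Then turn the dial one position anticlockwise (seen from above) by its black-topped posts, so that the blank clicks into place under the die, and press the pedal fully down to its stop, hold it there for half a second and let it come back up. Leave the blank lying in its nest under the die, and do not disturb the oil bottle, parts bin, screwdriver or offcut.

Things in the scene. Friction and masses are not known exactly. Their poses are not given: they have to be found in the camera images.
- blank: handle blank, a bar 110 x 24 mm, 18 mm high, 0.1 kg: dark wood on its -x half, brass on its +x half. Origin at the centre of its underside, x along its length towards the brass end, z up. It starts lying in the wooden rack, underside 20 mm above the bench
- rack: pale wooden rack fixed on the bench, 46 mm wide; origin under the blank's middle, brass end to its -x. Walls 44 mm high (above the bench) flank the blank closely from x = -3 to 66 mm and close its wooden end; the brass from x = -5 to -55 mm lies free on a rail 15 mm wide, 20 mm high. The blank lifts straight up out of it
- brass_tip (a point): centre of the lower edge of the blank's brass end face, 55 mm from the blank's origin
- nest (a point): yellow radial channel on the dial. Origin on its floor (60 mm above the bench), 90 mm from the hub axis, at the origin of a fully pushed-in blank; x to the hub (as the blank's x), z up. Walls 32 mm apart inside, 5 thick, 22 above the floor, at x = 4 to 56 mm; stop face at x = 55.5; further out, to x = -56, a bare rail 15 mm wide, 15 above the dial plate. Three grey ones alike
- hub (a point): top of the hub, on the dial's axis, 75 mm above the bench. The dial's plate has radius 115 mm, top face 45 mm above the bench; a loaded blank reaches 145 mm from the axis
- post (a point): top end of one turning post, 100 mm above the bench, the one standing near side and left (+y) at the start, 135 degrees clockwise from the yellow nest. Upright post 16 mm thick, black cap 18 mm thick and 22 mm long at its top, standing on the plate 100 mm from the dial's axis, halfway between two nests; four such posts at 90 degree steps
- dial (a joint): turn of the dial, rad, anticlockwise positive seen from above; spring detents at 0 (start), 1.571 (yellow nest under the die) and 3.142; end stops at -0.15 and 3.29
- press: frame of the press, fixed; origin on the bench under the dial's axis. Die over x = 60 mm, y = 0, its face 104 mm above the bench when up; its round blue head (radius 26 mm, from 130 mm up) hangs on a blue arm from a blue column 210 mm high at x = y = 128 mm. The yellow nest starts on the -y side, in the open
- pedal_pad (a point): middle of the pedal's black rubber tread, on its top face, 79 mm above the bench when up, 50 mm when down, 115 mm from the hinge. The pedal is a steel plate 145 x 72 mm on a blue base 170 x 100 mm, its hinge at the end away from the robot, 40 mm above the bench. The point's x axis points from the tread to the hinge (level when up)
- pedal (a joint): pedal angle, rad: 0 up, 0.25 down at its stop; about 9 N at the tread hold it down. It springs back up. The die comes down with it
- oil: oil bottle with red cap, radius 22 mm, 100 mm high, origin under its centre; leave alone
- bin: yellow open parts bin, 100 x 70 x 45 mm, origin under its centre; leave alone
- driver: screwdriver lying on the bench, x along it; leave alone
- offcut: dark wooden cylinder, radius 16 mm, 30 mm high, origin under its centre; leave alone
Not all that is in view belongs to the job. Of the things shaped like the blank, the wood one is meant. There is more than one size of the part that bears pedal_pad; the job needs the smaller.

How it is judged (in metres and radians):
On the way, in this order (a step that is already met when the one before it is completed fails the run):
1. the blank lies released in the yellow nest, brass end inwards, with the dial still at its start position (x of brass_tip in the frame of nest between 0.043 and 0.06 m and y of brass_tip in the frame of nest between -0.007 and 0.007 m and z of brass_tip in the frame of nest between -0.004 and 0.004 m and angle between the x axis of blank and the x axis of nest, either way round below 0.1 rad and angle between blank's own z axis and vertical below 0.08 rad and contact force between the fingers and blank below 0.3 N and value of joint dial between -0.15 and 0.15 rad), for 0.2 s.
2. the dial rests at the next position, the blank in its nest under the die (x of brass_tip in the frame of nest between 0.043 and 0.06 m and y of brass_tip in the frame of nest between -0.007 and 0.007 m and z of brass_tip in the frame of nest between -0.004 and 0.004 m and angle between the x axis of blank and the x axis of nest, either way round below 0.1 rad and angle between blank's own z axis and vertical below 0.08 rad and value of joint dial between 1.4708 and 1.6708 rad and velocity of joint dial between -0.05 and 0.05 rad/s and value of joint pedal below 0.1 rad), for 0.2 s.
3. the pedal is held down at its stop with the blank under the die (x of brass_tip in the frame of nest between 0.043 and 0.06 m and y of brass_tip in the frame of nest between -0.007 and 0.007 m and z of brass_tip in the frame of nest between -0.004 and 0.004 m and angle between the x axis of blank and the x axis of nest, either way round below 0.1 rad and angle between blank's own z axis and vertical below 0.08 rad and value of joint dial between 1.4708 and 1.6708 rad and value of joint pedal above 0.235 rad), for 0.3 s.
At the end, for the whole second after the job is handed in: Blank released, flat in the yellow nest, brass tip within 12 mm of the inner stop and 7 mm of the centreline, 4 mm of the floor, aligned within 0.1 rad; dial within 0.1 rad of its next position (1.571); pedal back up (below 0.05 rad) after 0.3 s at its stop (over 0.235) (x of brass_tip in the frame of nest between 0.043 and 0.06 m and y of brass_tip in the frame of nest between -0.007 and 0.007 m and z of brass_tip in the frame of nest between -0.004 and 0.004 m and angle between the x axis of blank and the x axis of nest, either way round below 0.1 rad and angle between blank's own z axis and vertical below 0.08 rad and value of joint dial between 1.4708 and 1.6708 rad and linear speed of blank below 0.02 m/s and contact force between the fingers and blank below 0.3 N and value of joint pedal below 0.05 rad); the robot touches nothing.
It fails at once if the oil bottle, parts bin, screwdriver or offcut is moved more than 30 mm (distance of any of oil, bin, driver, offcut from where it was at the start of the episode above 0.03 m).
It fails at once if the dial is turned past the next position (value of joint dial above 2.2 rad).
It fails at once if the pedal is pressed before the blank is under the die (value of joint pedal above 0.15 rad and value of joint dial below 1.3 rad).
It also fails if it takes over 72 s, if anything falls off the work surface, if the arm or the gripper's body presses on something with over 40 N, if the wrist force passes 120 N, or if a joint passes its speed limit or range.

## Working session

There is one attempt and no reset: what is moved stays moved. The work goes in short steps, Python scripts to look and compute and a shell command to move; the robot and the scene stay as the last step left them, time stands still between calls to the robot, and variables do not carry over. Pictures are saved under pics/ and viewed, about 8 in all and at most 12, crops included, and the job is handed in when it is done.

```bash
ls; mkdir -p pics; cat > h.py <<'E'
import numpy as np, cv2
from workcell import env
def ray(f,uv):
    K=np.array(f["intrinsics"]);T=np.array(f["extrinsics"])
    d=T[:3,:3]@np.linalg.solve(K,[uv[0],uv[1],1]);return T[:3,3],d
def atz(f,uv,z):
    o,d=ray(f,uv);return o+d*(z-o[2])/d[2]
def proj(f,p):
    K=np.array(f["intrinsics"]);T=np.linalg.inv(np.array(f["extrinsics"]))
    q=K@(T[:3,:3]@np.array(p)+T[:3,3]);return q[:2]/q[2]
def save(f,n,crop=None,s=1):
    im=f["frame"][:,:,::-1]
    if crop: im=im[crop[1]:crop[3],crop[0]:crop[2]]
    if s!=1: im=cv2.resize(im,None,fx=s,fy=s,interpolation=cv2.INTER_CUBIC)
    cv2.imwrite("pics/"+n,im)
E
python3 - <<'E'
from h import *
np.set_printoptions(precision=1,suppress=True)
Z=dict(blank=20,rack=0,brass_tip=20,nest=60,hub=75,post=100,press=0,pedal_pad=79,oil=0,bin=0,driver=0,offcut=0)
for c in("top","scene"):
    f=env.grab_frame(c);save(f,c+"0.png")
    print(c,np.array(f["extrinsics"])[:3,3])
    for n,z in Z.items():
        for r in env.pinpoint(c,n)[:3]: print(n,np.array(r["uv"]),round(r["confidence"],2),atz(f,r["uv"],z))
print(env.state())
E
```

```text
pics
top [ 355.8   47.1 1156.4]
blank [462.7 241.4] 0.94 [ 510.6 -344.2   20. ]
blank [507.  232.2] 0.72 [ 538.5 -460.8   20. ]
rack [459.4 245.1] 0.92 [ 503.2 -342.2    0. ]
brass_tip [462.5 261.1] 0.63 [ 459.1 -343.1   20. ]
brass_tip [494.6 231.3] 0.63 [ 539.8 -428.2   20. ]
nest [371.9 220.5] 0.95 [ 551.1 -101.3   60. ]
hub [335.6 210.9] 0.74 [569.7  -8.5  75. ]
post [303.4 237.3] 0.73 [497.6  68.8 100. ]
post [188.5 259.5] 0.64 [435.6 341.  100. ]
press [337.5 217.5] 0.78 [566.9 -17.8   0. ]
pedal_pad [189.  261.3] 0.71 [432.8 345.3  79. ]
oil [214.2 155. ] 0.61 [726.8 318.1   0. ]
bin [449.8 168.2] 0.71 [ 711.8 -318.2    0. ]
driver [225.6 324.4] 0.67 [279.1 263.1   0. ]
driver [335.3 214.6] 0.28 [574.5 -11.8   0. ]
offcut [430.7 328.9] 0.45 [ 282.7 -265.6    0. ]
scene [1433.6  836.3 1473.1]
blank [204.2 185.3] 0.8 [ 552.  -455.1   20. ]
rack [239.3 193.7] 0.84 [ 489.7 -351.6    0. ]
brass_tip [214.7 190.9] 0.81 [ 547.2 -408.    20. ]
brass_tip [245.2 184.6] 0.61 [ 458.7 -351.9   20. ]
nest [278.4 230.6] 0.95 [562.7 -95.   60. ]
hub [297.6 240.3] 0.9 [562.7 -14.1  75. ]
post [331.1 234.7] 0.82 [496.7  62.1 100. ]
press [299.  258.6] 0.63 [568.8  -5.9   0. ]
pedal_pad [489.1 324. ] 0.82 [450.4 579.5  79. ]
pedal_pad [422.  272.2] 0.71 [421.9 341.7  79. ]
oil [351.8 351.2] 0.93 [717.8 324.5   0. ]
bin [194.8 237.5] 0.78 [ 721.  -316.5   -0. ]
driver [423.1 249.2] 0.6 [286.6 264.    0. ]
offcut [298.1 174.5] 0.58 [ 288.5 -264.     0. ]
offcut [231.4 193.7] 0.51 [ 507.3 -372.     0. ]
{'time_s': 1.3, 'qpos': array([67.6, 18.3, 89.6, -0. , 72. , -1.1]), 'qvel': array([-0.2, -0. , -0.1, -0. ,  0. , -0. ]), 'effort': array([ -0. , -41.2, -23.2,   0.1,   0. ,   0. ]), 'ee_pos': array([208.3, 535.9, 404.8]), 'ee_rot': array([180. ,   0. , 158.8]), 'force': array([-0.5,  0.1,  0.3]), 'torque': array([-0., -0.,  0.]), 'gripper_width': 91.06024723731055}
```

View images.

```bash
python3 - <<'E'
import cv2
a=cv2.imread("pics/top0.png");b=cv2.imread("pics/scene0.png")
cv2.imwrite("pics/c1.png",cv2.resize(a[130:350,130:550],(800,419),interpolation=cv2.INTER_CUBIC))
cv2.imwrite("pics/c2.png",cv2.resize(b[130:400,170:530],(800,600),interpolation=cv2.INTER_CUBIC))
E
```

```text
(no output)
```

View pics/c1.png

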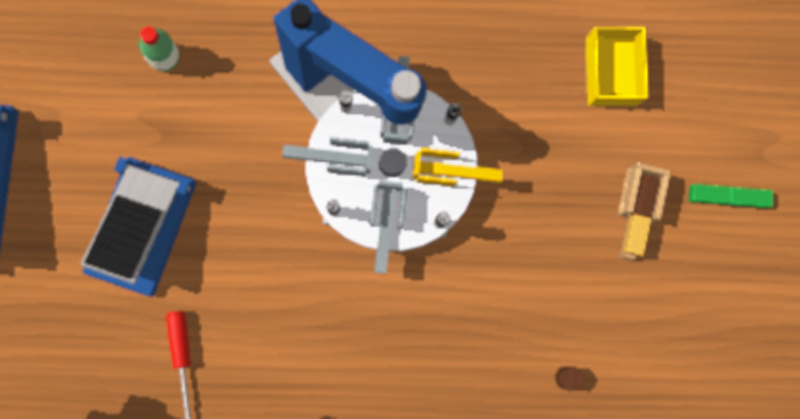

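View pics/c2.png

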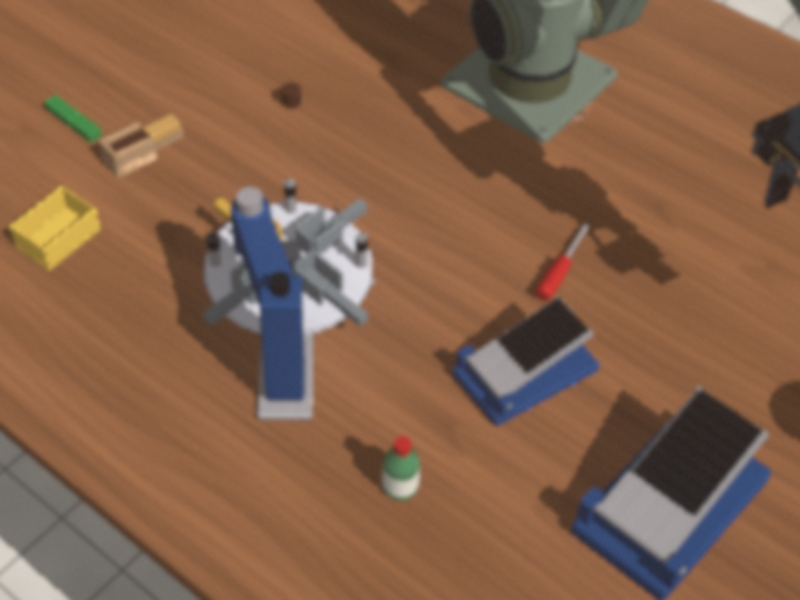

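```bash
cat > fit.py <<'E'
from h import *
from scipy.optimize import least_squares
np.set_printoptions(precision=1,suppress=True)
F={c:env.grab_frame(c) for c in("top","scene")}
def pose(p,q):
    x,y,a=p;c,s=np.cos(a),np.sin(a);q=np.atleast_2d(q)
    return np.c_[x+c*q[:,0]-s*q[:,1],y+s*q[:,0]+c*q[:,1],q[:,2]]
def fit(obs,p0):
    fun=lambda p:np.concatenate([proj(F[c],pose(p,q)[0])-np.array(uv) for c,q,uv in obs])
    r=least_squares(fun,p0,loss="soft_l1",x_scale=[10,10,.1]);return r.x,r.fun.reshape(-1,2)
def draw(im,c,pts,col,closed=True,s=1,off=(0,0)):
    p=np.array([(proj(F[c],q)-off)*s+(s-1)/2 for q in pts]);cv2.polylines(im,[np.round(p*8).astype(int)],closed,col,1,cv2.LINE_AA,3)
def box(x0,x1,w,z):return [[x0,-w,z],[x1,-w,z],[x1,w,z],[x0,w,z]]
E
cat > m.py <<'E'
from fit import *
def near(c,n,ref):
    r=[x["uv"] for x in env.pinpoint(c,n)];r=[u for u in r if np.linalg.norm(np.array(u)-proj(F[c],ref))<14]
    return r[:1]
ob=[];od=[];op=[]
for c in F:
    env.grab_frame(c)
    for n,q in(("blank",[0,0,20]),("brass_tip",[55,0,20]),("rack",[0,0,0])):
        ob+=[(c,q,u) for u in near(c,n,[510-(50 if n=="brass_tip" else 0),-345,q[2]])]
    c0=np.array([566,-11,0])
    for n,q in(("hub",[0,0,75]),("nest",[0,-90,60]),("press",[0,0,0]),("post",[-70.7,70.7,100])):
        od+=[(c,q,u) for u in near(c,n,pose([566,-11,-.1],q)[0])]
    op+=[(c,u) for u in near(c,"pedal_pad",[428,343,79])]
pb,rb=fit(ob,[510,-345,np.pi]);pd,rd=fit(od,[566,-11,-.1])
print("blank",pb,np.degrees(pb[2]));print(np.c_[[n[1][0] for n in ob],rb]);print("dial/press",pd,np.degrees(pd[2]));print(rd)
print("pad",[atz(F[c],u,79) for c,u in op])
for c in F:
    t=[r for r in env.trace(c,"pedal_pad")]
    for r in t:
        print(c,r["uv"],r["confidence"],r["pixels"].sum())
np.save("p.npy",[pb,pd])
s=6
for n,(c,off) in enumerate([("top",(425,200)),("top",(290,165)),("scene",(255,190))]):
    w=130
    im=F[c]["frame"][:,:,::-1][off[1]:off[1]+96,off[0]:off[0]+w];im=cv2.resize(im,None,fx=s,fy=s,interpolation=cv2.INTER_CUBIC)
    D=lambda p,q,col:draw(im,c,pose(p,q),col,True,s,off)
    D(pb,box(-55,55,12,38),(255,0,0));D(pb,box(-66,3,23,44),(0,255,0))
    D(pd,[[5.5*0+16*np.cos(0),0,75]]+[[16*np.cos(t),16*np.sin(t),75] for t in np.linspace(0,6.2,20)],(0,0,255))
    ci=lambda r,z,cx=0,cy=0:[[cx+r*np.cos(t),cy+r*np.sin(t),z] for t in np.linspace(0,6.2,40)]
    D(pd,ci(115,45),(0,255,0))
    for a in(-135,-45,45,135):D(pd,ci(9,100,100*np.cos(np.radians(a)),100*np.sin(np.radians(a))),(255,0,255))
    D(pd,[[-7.5,-146,60],[7.5,-146,60],[7.5,-90,60],[-7.5,-90,60]],(255,0,0))
    for a in(-1,1):D(pd,[[a*16,-86,82],[a*21,-86,82],[a*21,-34,82],[a*16,-34,82]],(255,0,0))
    cv2.imwrite(f"pics/o{n}.png",im)
E
python3 m.py
```

```text
blank [ 505.6 -348.2    2.9] 168.97561567528325
[[ 0.  -0.6 -0.2]
 [55.  -0.6  1.6]
 [ 0.   3.  -1.9]
 [ 0.   2.1 -0.7]
 [55.   0.  -1. ]
 [ 0.  -1.9  2.1]]
dial/press [559.7 -10.8  -0. ] -1.6289628220736811
[[-0.5  2.1]
 [ 0.7 -0.7]
 [-0.   4.9]
 [-0.2  1.6]
 [-0.1 -0.1]
 [ 0.1  0.1]
 [-0.8  2. ]]
pad [array([437.7, 338.8,  79. ]), array([429.5, 348. ,  79. ])]
top [197.3, 248.5] 0.88 1693
top [93.5, 226.2] 0.7 3217
scene [478.2, 341.9] 0.97 2779
scene [410.6, 283.1] 0.58 1131
scene [354.9, 344.0] 0.34 356
```

```bash
python3 -c "
import cv2,numpy as np
a=[cv2.imread(f'pics/o{i}.png') for i in range(2)]
cv2.imwrite('pics/m1.png',np.vstack([x[:,:] for x in [cv2.resize(np.hstack([a[0][30:540,100:430],a[1][:510,150:780]]),None,fx=.83,fy=.83)]]))"
```

```text
(no output)
```

View pics/m1.png

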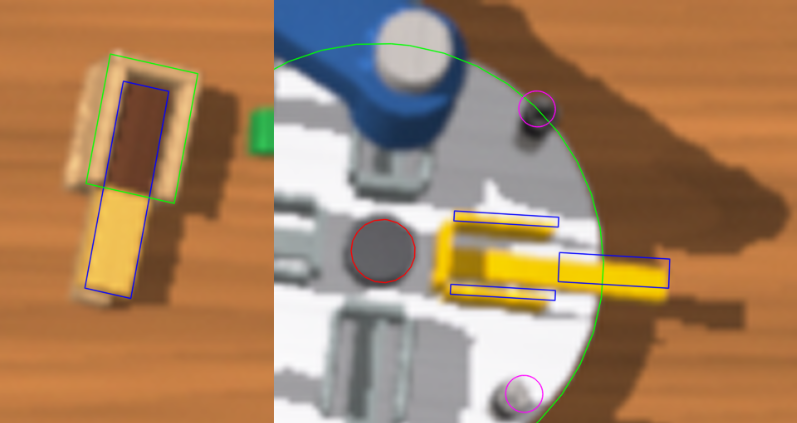

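View pics/o2.png

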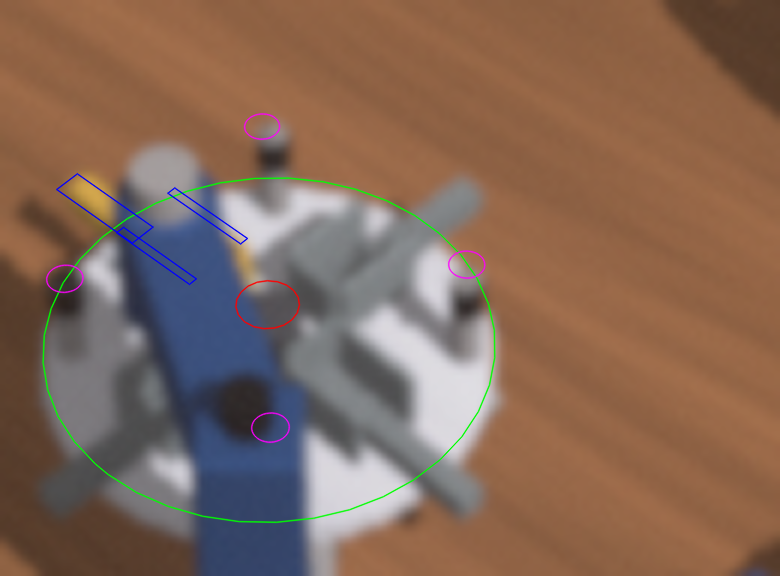

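```bash
cat > d.py <<'E'
from fit import *
from scipy.optimize import minimize
pb,pd=np.load("p.npy")
R=lambda a,q:np.array([[np.cos(a)*x-np.sin(a)*y,np.sin(a)*x+np.cos(a)*y,z] for x,y,z in q])
L=lambda a,b:np.linspace(a,b,25)
P=[np.array([[115*np.cos(t),115*np.sin(t),45] for t in np.linspace(0,6.28,150)])]
for a in np.radians([0,90,180,270]):
    for s in(-7.5,7.5):P.append(R(a,L([90,s,60],[146,s,60])))
    P.append(R(a,L([146,-7.5,60],[146,7.5,60])))
    for s in(-16,-21,16,21):P.append(R(a,L([34,s,82],[86,s,82])))
    P.append(R(a+np.pi/4,[[100+9*np.cos(t),9*np.sin(t),100] for t in np.linspace(0,6.28,30)]))
P=np.vstack(P)
DT={}
for c in F:
    g=cv2.resize(F[c]["frame"],None,fx=3,fy=3,interpolation=cv2.INTER_CUBIC)
    e=cv2.Canny(cv2.GaussianBlur(g,(0,0),2),25,60)
    DT[c]=np.minimum(cv2.distanceTransform(255-e,cv2.DIST_L2,5)/3,4)
def cost(p,cs=("top","scene")):
    q=pose([p[0],p[1],p[2]],P);t=0
    for c in cs:
        K=np.array(F[c]["intrinsics"]);T=np.linalg.inv(np.array(F[c]["extrinsics"]))
        u=(K@(T[:3,:3]@q.T+T[:3,3:]));u=(u[:2]/u[2]*3+1).T.astype(np.float32)
        t+=cv2.remap(DT[c].astype(np.float32),u[:,0],u[:,1],cv2.INTER_LINEAR).mean()
    return t
for cs in(("top",),("scene",),("top","scene")):
    g=min((cost((x,y,a),cs),x,y,a) for x in range(550,582,3) for y in range(-24,4,3) for a in np.radians(np.arange(-10,5,1.)))
    r=minimize(cost,g[1:],args=(cs,),method="Nelder-Mead",options=dict(initial_simplex=np.array(g[1:])+np.array([[0,0,0],[2,0,0],[0,2,0],[0,0,.02]])))
    print(cs,r.fun,r.x,np.degrees(r.x[2]))
pd=r.x;np.save("p.npy",[pb,pd])
s=5;ims=[]
for c,off,w in[("top",(280,165),140),("scene",(255,190),95)]:
    im=F[c]["frame"][:,:,::-1][off[1]:off[1]+100,off[0]:off[0]+w] if c=="top" else F[c]["frame"][:,:,::-1][195:295,255:350]
    if c=="scene":off=(255,195)
    im=cv2.resize(im,None,fx=s,fy=s,interpolation=cv2.INTER_CUBIC)
    for q in pose(pd,P):
        u=(proj(F[c],q)-off)*s+2;cv2.circle(im,tuple(np.round(u).astype(int)),0,(255,0,255),-1)
    ims.append(im)
cv2.imwrite("pics/d.png",np.hstack(ims)[:, :1200]) 
im=cv2.imread("pics/d.png");cv2.imwrite("pics/d.png",cv2.resize(im,(800,int(im.shape[0]*800/im.shape[1])),interpolation=cv2.INTER_AREA))
nx=pose(pd,[[0,-90,60],[-70.7,70.7,100],[60,0,104],[128,128,0]]);print(nx)
E
python3 d.py
```

```text
('top',) 0.7874351739883423 [561.5  -9.3  -0.1] -4.925266394054664
('scene',) 1.4059175252914429 [564.4  -7.3  -0.1] -4.933250015911197
('top', 'scene') 2.2824959754943848 [562.   -9.   -0.1] -5.103510195317387
[[554.  -98.7  60. ]
 [497.9  67.7 100. ]
 [621.8 -14.4 104. ]
 [700.9 107.1   0. ]]
```

View pics/d.png

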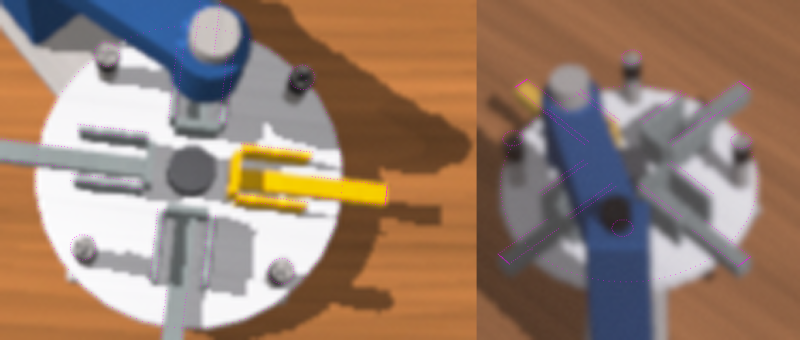

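```bash
cat > b.py <<'E'
from fit import *
from scipy.optimize import minimize
L=lambda a,b:np.linspace(a,b,40)
Bl=np.vstack([L([5,s,38],[55,s,38]) for s in(-12,12)]+[L([55,-12,38],[55,12,38]),L([0,-12,38],[0,12,38])]+[L([-66,s,44],[3,s,44]) for s in(-23,23)]+[L([-66,-23,44],[-66,23,44])])
Pe=np.vstack([L([-30,s,76],[115,s,76]) for s in(-36,36)]+[L([-30,-36,76],[-30,36,76])])
DT={}
for c in F:
    g=cv2.resize(F[c]["frame"],None,fx=3,fy=3,interpolation=cv2.INTER_CUBIC)
    DT[c]=np.minimum(cv2.distanceTransform(255-cv2.Canny(cv2.GaussianBlur(g,(0,0),2),25,60),cv2.DIST_L2,5)/3,4).astype(np.float32)
def cost(p,P,cs):
    q=pose(p,P);t=0
    for c in cs:
        K=np.array(F[c]["intrinsics"]);T=np.linalg.inv(np.array(F[c]["extrinsics"]))
        u=(K@(T[:3,:3]@q.T+T[:3,3:]));u=(u[:2]/u[2]*3+1).T.astype(np.float32)
        t+=cv2.remap(DT[c],u[:,0],u[:,1],cv2.INTER_LINEAR).mean()
    return t
for P,x0,y0,A in((Bl,506,-348,range(160,180,2)),(Pe,433,343,range(-60,62,4))):
  for cs in(("top",),("scene",),("top","scene")):
    g=min((cost((x,y,a),P,cs),x,y,a) for x in range(x0-15,x0+16,3) for y in range(y0-15,y0+16,3) for a in np.radians(A))
    r=minimize(cost,g[1:],args=(P,cs),method="Nelder-Mead",options=dict(initial_simplex=np.array(g[1:])+np.array([[0,0,0],[2,0,0],[0,2,0],[0,0,.02]])))
    print(cs,r.fun,r.x[:2],np.degrees(r.x[2]))
E
python3 b.py
```

```text
('top',) 0.4536665380001068 [ 507.2 -348.8] 167.3492121554106
('scene',) 0.8642695546150208 [ 510.3 -348.7] 164.91598903271887
('top', 'scene') 1.4829859733581543 [ 507.8 -348.4] 166.09822239792484
('top',) 0.3656946122646332 [434.2 337.3] -20.073500920661903
('scene',) 0.6691543459892273 [435.3 349.8] -10.812472880397753
('top', 'scene') 1.8169012069702148 [433.7 337.7] -19.928359623412973
```

```bash
cat > go.py <<'E'
import sys,numpy as np
from workcell import env
# target grasp-point x y z yaw -> deltas in tool axes at present yaw, then twist
x,y,z,w=map(float,sys.argv[1:5]);s=env.state();p=np.array(s["ee_pos"]);a=np.radians(s["ee_rot"][2])
d=np.array([x,y,z+172])-p;c,n=np.cos(a),np.sin(a)
print("t",round(s["time_s"],2),"travel m",np.round([(d[0]*c+d[1]*n)/1e3,(d[0]*n-d[1]*c)/1e3,-d[2]/1e3],4),"len",round(np.linalg.norm(d)/1e3,3),"twist",round(-np.radians((w-s["ee_rot"][2]+180)%360-180),4),"rot",np.round(s["ee_rot"],2),"F",np.round(s["force"],1),"w",round(s["gripper_width"],1))
E
R='[{"gripper":55,"travel":[-0.02304,-0.02877,0],"twist":0},{"gripper":55,"travel":[-0.02304,-0.02877,0],"twist":0},{"gripper":55,"travel":[-0.02304,-0.02877,0],"twist":0},{"gripper":55,"travel":[-0.02304,-0.02877,0],"twist":0},{"gripper":55,"travel":[-0.02304,-0.02877,0],"twist":0}]'
python3 -m handwheel '[{"gripper":55,"travel":[-0.023,-0.0288,0],"twist":0},{"gripper":55,"travel":[-0.023,-0.0288,0],"twist":0},{"gripper":55,"travel":[-0.023,-0.0288,0],"twist":0},{"gripper":55,"travel":[-0.023,-0.0288,0],"twist":0},{"gripper":55,"travel":[-0.023,-0.0288,0],"twist":0}]' 25
python3 go.py 484.7 -343.1 232 166.5
```

```text
time_s: 3.02
ee_pos: [263.4, 358.4, 404.8]
ee_rot: [180.0, 0.0, 158.8]
force: [0.6, 0.4, 0.8]
gripper_width: 60.5
t 3.02 travel m [-0.4599 -0.5741  0.0008] len 0.736 twist -0.1343 rot [1.7999e+02 2.0000e-02 1.5881e+02] F [0.6 0.4 0.8] w 60.5
```

```bash
python3 -m handwheel '[{"gripper":55,"travel":[-0.023,-0.0287,0],"twist":0},{"gripper":55,"travel":[-0.023,-0.0287,0],"twist":0},{"gripper":55,"travel":[-0.023,-0.0287,0],"twist":0},{"gripper":55,"travel":[-0.023,-0.0287,0],"twist":0},{"gripper":55,"travel":[-0.023,-0.0287,0],"twist":0}]' >/dev/null
python3 -m handwheel '[{"gripper":55,"travel":[-0.023,-0.0287,0],"twist":0},{"gripper":55,"travel":[-0.023,-0.0287,0],"twist":0},{"gripper":55,"travel":[-0.023,-0.0287,0],"twist":0},{"gripper":55,"travel":[-0.023,-0.0287,0],"twist":0},{"gripper":55,"travel":[-0.023,-0.0287,0],"twist":0}]' >/dev/null
python3 -m handwheel '[{"gripper":55,"travel":[-0.023,-0.0287,0],"twist":0},{"gripper":55,"travel":[-0.023,-0.0287,0],"twist":0},{"gripper":55,"travel":[-0.023,-0.0287,0],"twist":0},{"gripper":55,"travel":[-0.023,-0.0287,0],"twist":0},{"gripper":55,"travel":[-0.023,-0.0287,0],"twist":0}]' >/dev/null
python3 -m handwheel '[{"gripper":55,"travel":[-0.023,-0.0287,0],"twist":0},{"gripper":55,"travel":[-0.023,-0.0287,0],"twist":0},{"gripper":55,"travel":[-0.023,-0.0287,0],"twist":0},{"gripper":55,"travel":[-0.023,-0.0287,0],"twist":0},{"gripper":55,"travel":[-0.023,-0.0287,0],"twist":0}]' >/dev/null
python3 -m handwheel '[{"gripper":55,"travel":[0,0,0.01],"twist":-0.067},{"gripper":55,"travel":[0,0,0.01],"twist":-0.067},{"gripper":55,"travel":[0,0,0.01],"twist":0},{"gripper":55,"travel":[0,0,0],"twist":0}]'
python3 go.py 484.7 -343.1 31 166.5
```

```text
time_s: 5.02
ee_pos: [483.7, -341.3, 372.3]
ee_rot: [179.9, -0.2, 166.3]
force: [-0.4, -0.2, -0.2]
gripper_width: 50.6
t 5.02 travel m [-0.0014 -0.0015  0.1693] len 0.169 twist -0.003 rot [179.89  -0.24 166.33] F [-0.4 -0.2 -0.2] w 50.6
```

```bash
python3 -m handwheel '[{"gripper":55,"travel":[0,-0.0015,0.035],"twist":0},{"gripper":55,"travel":[0,0,0.035],"twist":0},{"gripper":55,"travel":[0,0,0.03],"twist":0},{"gripper":55,"travel":[0,0,0.025],"twist":0},{"gripper":55,"travel":[0,0,0.02],"twist":0}]'
python3 -m handwheel '[{"gripper":55,"travel":[0,0,0.014],"twist":0},{"gripper":55,"travel":[0,0,0.01],"twist":0},{"gripper":55,"travel":[0,0,0],"twist":0}]'
python3 - <<'E'
from fit import *
s=5;o=(425,190)
im=F["top"]["frame"][:,:,::-1][190:290,425:525];a=cv2.resize(im,None,fx=4,fy=4,interpolation=cv2.INTER_CUBIC)
im=F["scene"]["frame"][:,:,::-1][140:240,180:280];b=cv2.resize(im,None,fx=4,fy=4,interpolation=cv2.INTER_CUBIC)
cv2.imwrite("pics/g1.png",np.hstack([a,b]))
E
python3 go.py 484.7 -343.1 31 166.5
```

```text
time_s: 5.43
ee_pos: [483.4, -342.3, 228.2]
ee_rot: [180.0, -0.1, 166.4]
force: [-0.1, 0.6, 0.4]
gripper_width: 50.5
time_s: 5.68
ee_pos: [483.4, -342.4, 204.2]
ee_rot: [179.9, -0.2, 166.4]
force: [0.1, -0.3, 0.1]
gripper_width: 50.4
t 5.78 travel m [-0.0006  0.0001  0.0034] len 0.003 twist -0.0013 rot [-1.7998e+02  5.0000e-02  1.6643e+02] F [-0.1  0.8  1. ] w 50.3
```

View pics/g1.png

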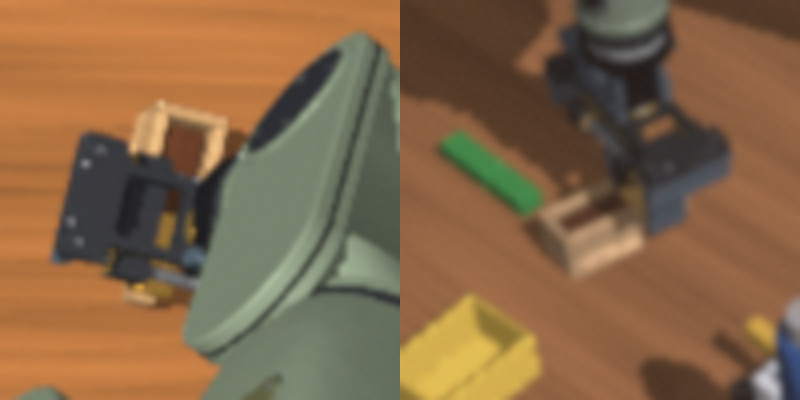

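```bash
python3 -m handwheel '[{"gripper":0,"travel":[0,0,0.001],"twist":0},{"gripper":0,"travel":[0,0,0],"twist":0},{"gripper":0,"travel":[0,0,0],"twist":0},{"gripper":0,"travel":[0,0,0],"twist":0},{"gripper":0,"travel":[0,0,0],"twist":0}]' 25
python3 -m handwheel '[{"gripper":0,"travel":[0,0,0],"twist":0},{"gripper":0,"travel":[0,0,-0.004],"twist":0},{"gripper":0,"travel":[0,0,-0.006],"twist":0},{"gripper":0,"travel":[0,0,-0.01],"twist":0}]'
```

```text
time_s: 6.2
ee_pos: [483.9, -343.2, 205.3]
ee_rot: [-180.0, 0.1, 166.4]
force: [-0.5, 0.2, 3.1]
gripper_width: 23.7
time_s: 6.53
ee_pos: [483.4, -342.8, 224.3]
ee_rot: [179.9, -0.1, 166.4]
force: [-0.1, -0.4, -0.9]
gripper_width: 23.7
```

```bash
python3 -m handwheel '[{"gripper":0,"travel":[0,0,-0.025],"twist":0},{"gripper":0,"travel":[0,0,-0.03],"twist":0},{"gripper":0,"travel":[0,0,-0.025],"twist":0}]' 
python3 go.py 553.2 -115.3 130 85
```

```text
time_s: 6.78
ee_pos: [483.7, -343.1, 306.8]
ee_rot: [-180.0, 0.0, 166.4]
force: [0.7, -0.5, -1.5]
gripper_width: 23.7
t 6.78 travel m [-0.0141  0.2377  0.0048] len 0.238 twist 1.4213 rot [-1.7999e+02  4.0000e-02  1.6643e+02] F [ 0.7 -0.5 -1.5] w 23.7
```

```bash
python3 -m handwheel '[{"gripper":0,"travel":[-0.002,0.03,0],"twist":0},{"gripper":0,"travel":[-0.002,0.03,0],"twist":0},{"gripper":0,"travel":[-0.002,0.03,0],"twist":0},{"gripper":0,"travel":[-0.002,0.03,0],"twist":0},{"gripper":0,"travel":[-0.002,0.03,0],"twist":0}]' >/dev/null
python3 -m handwheel '[{"gripper":0,"travel":[0,0,0],"twist":0.1093},{"gripper":0,"travel":[0,0,0],"twist":0.1093},{"gripper":0,"travel":[0,0,0],"twist":0.1093},{"gripper":0,"travel":[0,0,0],"twist":0.1093},{"gripper":0,"travel":[0,0,0],"twist":0.1093}]' >/dev/null
python3 -m handwheel '[{"gripper":0,"travel":[0,0,0],"twist":0.1093},{"gripper":0,"travel":[0,0,0],"twist":0.1093},{"gripper":0,"travel":[0,0,0],"twist":0.1093},{"gripper":0,"travel":[0,0,0],"twist":0.1093},{"gripper":0,"travel":[0,0,0],"twist":0.1093}]' >/dev/null
python3 -m handwheel '[{"gripper":0,"travel":[0,0,0],"twist":0.1093},{"gripper":0,"travel":[0,0,0],"twist":0.1093},{"gripper":0,"travel":[0,0,0],"twist":0.1093},{"gripper":0,"travel":[0,0,0],"twist":0}]'
python3 go.py 553.2 -115.3 130 85
```

```text
time_s: 8.37
ee_pos: [528.6, -199.6, 305.5]
ee_rot: [180.0, 0.0, 84.9]
force: [0.5, -0.3, -0.8]
gripper_width: 24.1
t 8.37 travel m [0.0861 0.017  0.0035] len 0.088 twist -0.0014 rot [179.96   0.    84.92] F [ 0.5 -0.3 -0.8] w 24.1
```

```bash
python3 -m handwheel '[{"gripper":0,"travel":[0.029,0.006,0],"twist":0},{"gripper":0,"travel":[0.029,0.006,0],"twist":0},{"gripper":0,"travel":[0.028,0.005,0],"twist":0},{"gripper":0,"travel":[0,0,0.03],"twist":0},{"gripper":0,"travel":[0,0,0],"twist":0}]'
python3 - <<'E'
from fit import *
nest=np.array([554.7,-98.4,np.radians(85)])
ims=[]
for c,o in(("top",(330,185)),("scene",(220,165))):
    im=cv2.resize(F[c]["frame"][:,:,::-1][o[1]:o[1]+80,o[0]:o[0]+80],None,fx=5,fy=5,interpolation=cv2.INTER_CUBIC)
    for x0,x1,w,z,col in((-97,13,12,108,(255,0,0)),(-56,4,7.5,60,(0,255,0))):draw(im,c,pose(nest,box(x0,x1,w,z)),col,True,5,o)
    ims.append(im)
cv2.imwrite("pics/g2.png",np.hstack(ims))
E
python3 go.py 553.2 -115.3 73 85
```

```text
time_s: 8.78
ee_pos: [551.9, -113.7, 271.7]
ee_rot: [-179.6, -0.1, 85.3]
force: [-0.8, 0.7, -1.8]
gripper_width: 23.9
t 8.88 travel m [0.0001 0.0005 0.0294] len 0.029 twist 0.0024 rot [-1.7984e+02 -1.0000e-02  8.5140e+01] F [-1.   0.1 -0.8] w 24.1
```

View pics/g2.png

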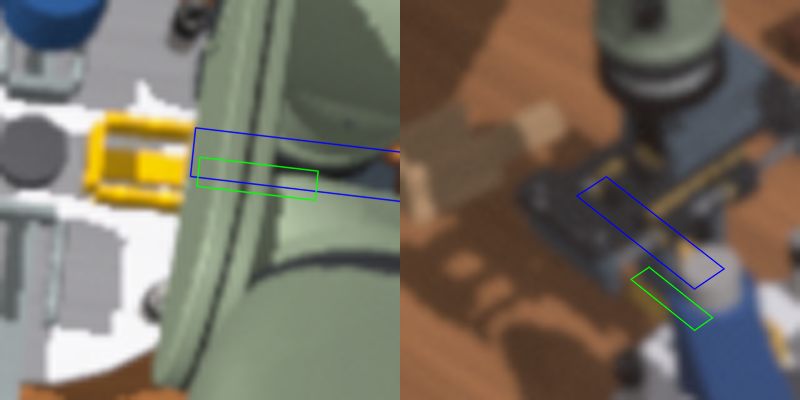

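```bash
python3 -m handwheel '[{"gripper":0,"travel":[0,0,0.012],"twist":0},{"gripper":0,"travel":[0,0,0.01],"twist":0},{"gripper":0,"travel":[0,0,0.004],"twist":0},{"gripper":0,"travel":[0,0,0.001],"twist":0},{"gripper":0,"travel":[0,0,0],"twist":0}]'
python3 -m handwheel '[{"gripper":0,"travel":[0,0,0.001],"twist":0},{"gripper":0,"travel":[0,0,0],"twist":0}]'
```

```text
time_s: 9.3
ee_pos: [553.0, -115.9, 247.8]
ee_rot: [-180.0, -0.0, 85.0]
force: [0.3, -0.6, -1.2]
gripper_width: 23.8
time_s: 9.47
ee_pos: [553.2, -115.6, 247.2]
ee_rot: [180.0, 0.0, 85.0]
force: [-0.0, 0.2, -0.4]
gripper_width: 23.8
```

```bash
python3 -m handwheel '[{"gripper":0,"travel":[0,0,0.001],"twist":0},{"gripper":0,"travel":[0,0,0],"twist":0}]'
python3 -m handwheel '[{"gripper":0,"travel":[0,0,0.001],"twist":0},{"gripper":0,"travel":[0,0,0],"twist":0}]'
```

```text
time_s: 9.63
ee_pos: [553.1, -115.4, 245.9]
ee_rot: [180.0, -0.0, 85.0]
force: [-0.1, 0.4, -1.2]
gripper_width: 24.0
time_s: 9.8
ee_pos: [553.4, -115.4, 245.3]
ee_rot: [179.9, 0.0, 85.0]
force: [0.4, 1.0, 2.8]
gripper_width: 23.8
```

```bash
python3 -m handwheel '[{"gripper":45,"travel":[0,0,0],"twist":0},{"gripper":45,"travel":[0,0,0],"twist":0},{"gripper":45,"travel":[0,0,0],"twist":0},{"gripper":45,"travel":[0,0,0],"twist":0}]'
python3 -m handwheel '[{"gripper":45,"travel":[-0.01,0,0],"twist":0},{"gripper":45,"travel":[-0.025,0,0],"twist":0},{"gripper":45,"travel":[-0.025,0,0],"twist":0},{"gripper":45,"travel":[0,0,0],"twist":0}]'
python3 - <<'E'
from fit import *
nest=np.array([554.7,-98.4,np.radians(85)])
ims=[]
for c,o in(("top",(330,185)),("scene",(220,165))):
    im=cv2.resize(F[c]["frame"][:,:,::-1][o[1]:o[1]+80,o[0]:o[0]+80],None,fx=5,fy=5,interpolation=cv2.INTER_CUBIC)
    for x0,x1,w,z,col in((-97,13,12,78,(255,0,0)),):draw(im,c,pose(nest,box(x0,x1,w,z)),col,True,5,o)
    ims.append(im)
cv2.imwrite("pics/g3.png",np.hstack(ims))
E
python3 go.py 548.2 -173 70 85
```

```text
time_s: 10.13
ee_pos: [553.1, -115.4, 244.6]
ee_rot: [-180.0, -0.0, 85.0]
force: [0.2, 0.0, -0.2]
gripper_width: 40.9
time_s: 10.47
ee_pos: [547.7, -178.9, 244.8]
ee_rot: [179.9, 0.1, 84.9]
force: [0.4, 0.2, -0.3]
gripper_width: 41.2
t 10.57 travel m [0.0034 0.0003 0.0026] len 0.004 twist -0.0017 rot [-1.7999e+02 -2.0000e-02  8.4900e+01] F [-0.9  1.1  0.2] w 41.1
```

View pics/g3.png

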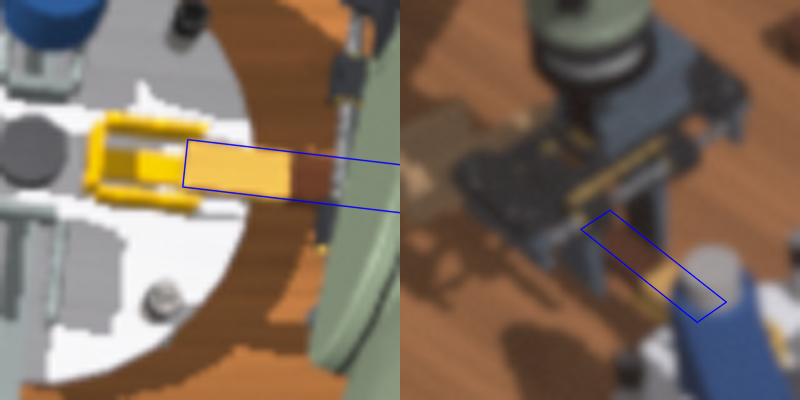

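```bash
python3 -m handwheel '[{"gripper":0,"travel":[0,0,0],"twist":0},{"gripper":0,"travel":[0,0,0],"twist":0},{"gripper":0,"travel":[0,0,0],"twist":0},{"gripper":0,"travel":[0,0,0],"twist":0},{"gripper":0,"travel":[0,0,-0.001],"twist":0}]' 25
python3 go.py 552.0 -135 73 85
python3 -m handwheel '[{"gripper":0,"travel":[0.008,0,0],"twist":0},{"gripper":0,"travel":[0.01,0,0],"twist":0},{"gripper":0,"travel":[0.01,0,0],"twist":0},{"gripper":0,"travel":[0.008,0,0],"twist":0},{"gripper":0,"travel":[0.003,0,0.001],"twist":0}]'
python3 -m handwheel '[{"gripper":0,"travel":[0.001,0,0],"twist":0},{"gripper":0,"travel":[0,0,0],"twist":0}]'
```

```text
time_s: 10.98
ee_pos: [547.8, -174.6, 245.5]
ee_rot: [-180.0, -0.0, 85.1]
force: [-0.2, -0.5, -0.9]
gripper_width: 23.9
t 10.98 travel m [0.0398 0.0008 0.0005] len 0.04 twist 0.0012 rot [-1.7996e+02 -2.0000e-02  8.5070e+01] F [-0.2 -0.5 -0.9] w 23.9
time_s: 11.4
ee_pos: [551.3, -134.6, 244.8]
ee_rot: [-180.0, -0.0, 85.1]
force: [0.2, -0.3, -1.4]
gripper_width: 24.1
time_s: 11.57
ee_pos: [551.4, -134.8, 244.7]
ee_rot: [180.0, -0.0, 85.1]
force: [0.7, 0.1, -0.8]
gripper_width: 24.0
```

```bash
python3 -m handwheel '[{"gripper":45,"travel":[0,0,0.0005],"twist":0},{"gripper":45,"travel":[0,0,0],"twist":0},{"gripper":45,"travel":[0,0,0],"twist":0},{"gripper":45,"travel":[0,0,0],"twist":0}]'
python3 -m handwheel '[{"gripper":45,"travel":[0,0,-0.03],"twist":0},{"gripper":45,"travel":[0,0,-0.035],"twist":0},{"gripper":45,"travel":[-0.03,0,-0.02],"twist":0},{"gripper":45,"travel":[-0.03,0,0],"twist":0},{"gripper":45,"travel":[-0.03,0,0],"twist":0}]'
python3 - <<'E'
from fit import *
nest=np.array([554.7,-98.4,np.radians(85)])
ims=[]
for c,o in(("top",(330,185)),("scene",(220,165))):
    im=cv2.resize(F[c]["frame"][:,:,::-1][o[1]:o[1]+80,o[0]:o[0]+80],None,fx=5,fy=5,interpolation=cv2.INTER_CUBIC)
    for x0,x1,w,z,col in((-57,53,12,78,(255,0,0)),):draw(im,c,pose(nest,box(x0,x1,w,z)),col,True,5,o)
    ims.append(im)
cv2.imwrite("pics/g4.png",np.hstack(ims))
E
python3 go.py 498 68 92 130
```

```text
time_s: 11.9
ee_pos: [551.3, -135.7, 244.3]
ee_rot: [180.0, -0.0, 85.0]
force: [0.0, 0.5, -0.5]
gripper_width: 40.9
time_s: 12.32
ee_pos: [543.7, -226.0, 331.5]
ee_rot: [179.8, 0.1, 85.1]
force: [-0.0, -0.9, -0.4]
gripper_width: 41.1
t 12.42 travel m [ 0.2912 -0.0718  0.0657] len 0.307 twist -0.789 rot [1.799e+02 1.200e-01 8.479e+01] F [-0.5  0.2  0.2] w 41.1
```

View pics/g4.png

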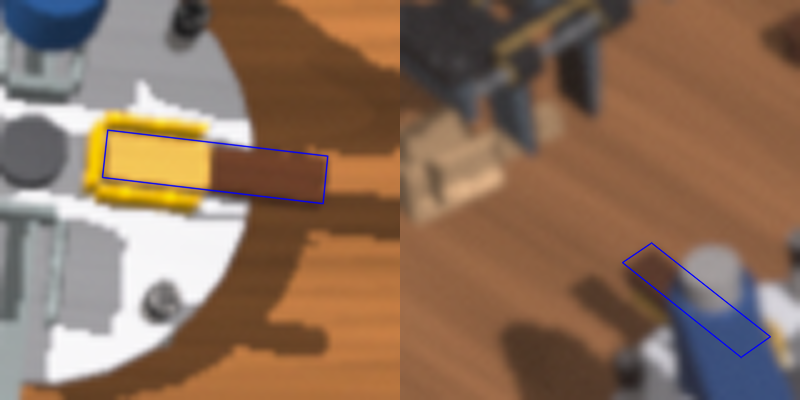

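```bash
python3 -m handwheel '[{"gripper":45,"travel":[0,-0.031,0],"twist":0},{"gripper":45,"travel":[0,-0.031,0],"twist":-0.11},{"gripper":45,"travel":[0,-0.031,0],"twist":-0.11},{"gripper":45,"travel":[0,0,0],"twist":-0.11},{"gripper":45,"travel":[0,0,0],"twist":-0.11}]'
python3 go.py 450 67.9 140 110
```

```text
time_s: 12.83
ee_pos: [449.0, -219.8, 329.2]
ee_rot: [-180.0, -0.1, 110.5]
force: [0.2, -0.2, -0.0]
gripper_width: 41.2
t 12.83 travel m [0.2692 0.1015 0.0172] len 0.288 twist 0.0081 rot [-1.7998e+02 -6.0000e-02  1.1046e+02] F [ 0.2 -0.2 -0. ] w 41.2
```

```bash
python3 -m handwheel '[{"gripper":45,"travel":[0.0336,0.0127,0.002],"twist":0},{"gripper":45,"travel":[0.0336,0.0127,0.002],"twist":0},{"gripper":45,"travel":[0.0336,0.0127,0.002],"twist":0},{"gripper":45,"travel":[0.0336,0.0127,0.002],"twist":0},{"gripper":45,"travel":[0.0336,0.0127,0.002],"twist":0}]' >/dev/null
python3 -m handwheel '[{"gripper":45,"travel":[0.0336,0.0127,0.002],"twist":0},{"gripper":45,"travel":[0.0336,0.0127,0.002],"twist":0},{"gripper":45,"travel":[0.0336,0.0127,0.002],"twist":0},{"gripper":45,"travel":[0,0,0],"twist":0}]' >/dev/null
python3 go.py 498.2 67.9 130 110
```

```text
t 13.58 travel m [-0.0197  0.0413  0.011 ] len 0.047 twist 0.0092 rot [ 1.7997e+02 -1.5000e-01  1.1053e+02] F [-0.7 -0.9  0.5] w 41.4
```

```bash
python3 -m handwheel '[{"gripper":45,"travel":[-0.01,0.021,0],"twist":0},{"gripper":45,"travel":[-0.0097,0.0205,0],"twist":0},{"gripper":45,"travel":[0,0,0],"twist":0},{"gripper":45,"travel":[0,0,0],"twist":0}]' >/dev/null
python3 - <<'E'
from fit import *
a=cv2.resize(F["top"]["frame"][:,:,::-1][185:285,250:350],None,fx=4,fy=4,interpolation=cv2.INTER_CUBIC)
o=(280,175);b=cv2.resize(F["scene"]["frame"][:,:,::-1][175:275,280:380],None,fx=4,fy=4,interpolation=cv2.INTER_CUBIC)
draw(b,"scene",pose([498.2,67.9,0],[[9*np.cos(t),9*np.sin(t),100] for t in np.linspace(0,6.2,20)]),(255,0,255),True,4,o)
cv2.imwrite("pics/g5.png",np.hstack([a,b]))
E
python3 go.py 498.2 67.9 97 110
```

```text
t 14.02 travel m [0.0049 0.002  0.0439] len 0.044 twist 0.0035 rot [-1.799e+02 -4.000e-02  1.102e+02] F [-0.4 -0.4  0.4] w 40.9
```

View pics/g5.png

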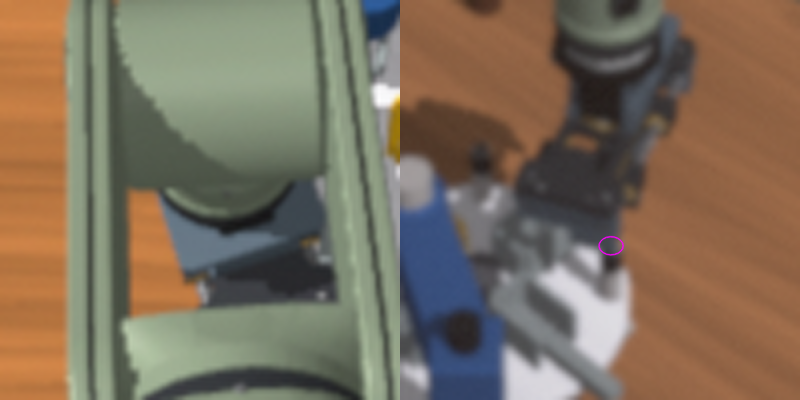

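```bash
python3 -m handwheel '[{"gripper":45,"travel":[0.004,0.001,0.012],"twist":0},{"gripper":45,"travel":[0,0,0.015],"twist":0},{"gripper":45,"travel":[0,0,0.014],"twist":0},{"gripper":45,"travel":[0,0,0],"twist":0}]'
python3 -m handwheel '[{"gripper":20,"travel":[0,0,0],"twist":0},{"gripper":10,"travel":[0,0,0],"twist":0},{"gripper":0,"travel":[0,0,0],"twist":0},{"gripper":0,"travel":[0,0,0],"twist":0},{"gripper":0,"travel":[0,0,0],"twist":0}]' 10
python3 go.py 498.2 67.9 97 110
```

```text
time_s: 14.35
ee_pos: [496.5, 66.6, 270.1]
ee_rot: [-179.7, -0.1, 110.2]
force: [-0.4, 0.5, -0.2]
gripper_width: 41.2
time_s: 14.77
ee_pos: [498.5, 67.0, 273.1]
ee_rot: [179.9, 0.0, 110.2]
force: [-0.4, 0.6, 3.2]
gripper_width: 17.4
t 14.77 travel m [0.0009 0.     0.0041] len 0.004 twist 0.0038 rot [179.93   0.   110.22] F [-0.4  0.6  3.2] w 17.4
```

```bash
python3 -m handwheel '[{"gripper":0,"travel":[-0.0019,-0.0049,0],"twist":-0.0524},{"gripper":0,"travel":[-0.0019,-0.0049,0],"twist":-0.0524},{"gripper":0,"travel":[-0.0019,-0.0049,0],"twist":-0.0524},{"gripper":0,"travel":[-0.0019,-0.0049,0],"twist":-0.0524},{"gripper":0,"travel":[-0.0019,-0.0049,0],"twist":-0.0524}]'
python3 -c "
import numpy as np
a=np.radians(145);print(562.5+100*np.cos(a),-8.7+100*np.sin(a))"
```

```text
time_s: 15.18
ee_pos: [481.1, 48.0, 273.1]
ee_rot: [179.8, 0.0, 125.3]
force: [0.2, 2.2, 1.7]
gripper_width: 17.5
480.5847955711008 48.65764363510459
```

Tracking the arc well; continue.

```bash
python3 -m handwheel '[{"gripper":0,"travel":[-0.0019,-0.0049,0],"twist":-0.0524},{"gripper":0,"travel":[-0.0019,-0.0049,0],"twist":-0.0524},{"gripper":0,"travel":[-0.0019,-0.0049,0],"twist":-0.0524},{"gripper":0,"travel":[-0.0019,-0.0049,0],"twist":-0.0524},{"gripper":0,"travel":[-0.0019,-0.0049,0],"twist":-0.0524}]'
python3 -m handwheel '[{"gripper":0,"travel":[-0.0019,-0.0049,0],"twist":-0.0524},{"gripper":0,"travel":[-0.0019,-0.0049,0],"twist":-0.0524},{"gripper":0,"travel":[-0.0019,-0.0049,0],"twist":-0.0524},{"gripper":0,"travel":[-0.0019,-0.0049,0],"twist":-0.0524},{"gripper":0,"travel":[-0.0019,-0.0049,0],"twist":-0.0524}]'
python3 -c "
import numpy as np
for d in(160,175,190,205,220):
 a=np.radians(d);print(d,562.5+100*np.cos(a),-8.7+100*np.sin(a))"
```

```text
time_s: 15.6
ee_pos: [469.1, 24.8, 273.1]
ee_rot: [179.8, 0.1, 140.4]
force: [0.4, 2.7, 1.6]
gripper_width: 17.3
time_s: 16.02
ee_pos: [463.4, -1.1, 273.1]
ee_rot: [179.9, 0.1, 155.4]
force: [1.1, 1.8, 2.2]
gripper_width: 17.5
160 468.5307379214092 25.50201433256689
175 462.8805301908254 0.015574274765819851
190 464.0192246987792 -26.064817766693047
205 471.869221296335 -50.96182617406993
220 485.8955556881022 -72.97876096865393
```

```bash
python3 -m handwheel '[{"gripper":0,"travel":[-0.0019,-0.0049,0],"twist":-0.0524},{"gripper":0,"travel":[-0.0019,-0.0049,0],"twist":-0.0524},{"gripper":0,"travel":[-0.0019,-0.0049,0],"twist":-0.0524},{"gripper":0,"travel":[-0.0019,-0.0049,0],"twist":-0.0524},{"gripper":0,"travel":[-0.0019,-0.0049,0],"twist":-0.0524}]'
python3 -m handwheel '[{"gripper":0,"travel":[-0.0019,-0.0049,0],"twist":-0.0524},{"gripper":0,"travel":[-0.0019,-0.0049,0],"twist":-0.0524},{"gripper":0,"travel":[-0.0019,-0.0049,0],"twist":-0.0524},{"gripper":0,"travel":[-0.0019,-0.0049,0],"twist":-0.0524},{"gripper":0,"travel":[-0.0019,-0.0049,0],"twist":-0.0524}]'
python3 -m handwheel '[{"gripper":0,"travel":[-0.0019,-0.0049,0],"twist":-0.0524},{"gripper":0,"travel":[-0.0019,-0.0049,0],"twist":-0.0524},{"gripper":0,"travel":[-0.0019,-0.0049,0],"twist":-0.0524},{"gripper":0,"travel":[-0.0019,-0.0049,0],"twist":-0.0524},{"gripper":0,"travel":[-0.0012,-0.003,0],"twist":-0.0524}]'
python3 go.py 485.9 -73 97 200
```

```text
time_s: 16.43
ee_pos: [464.9, -27.6, 273.1]
ee_rot: [180.0, 0.2, 170.5]
force: [1.8, 0.2, 0.3]
gripper_width: 17.7
time_s: 16.85
ee_pos: [473.2, -52.6, 273.1]
ee_rot: [-180.0, 0.3, -174.6]
force: [2.8, 1.0, -0.2]
gripper_width: 17.5
time_s: 17.27
ee_pos: [486.4, -72.8, 273.1]
ee_rot: [-179.9, 0.3, -159.6]
force: [3.2, 3.6, 0.4]
gripper_width: 17.3
t 17.27 travel m [ 0.0005 -0.0001  0.0041] len 0.004 twist 0.0067 rot [-179.94    0.33 -159.61] F [3.2 3.6 0.4] w 17.3
```

```bash
python3 -m handwheel '[{"gripper":30,"travel":[0,0,0],"twist":0},{"gripper":40,"travel":[0,0,0],"twist":0},{"gripper":40,"travel":[0,0,0],"twist":0},{"gripper":40,"travel":[0,0,0],"twist":0}]'
python3 -m handwheel '[{"gripper":40,"travel":[0,0,-0.02],"twist":0},{"gripper":40,"travel":[0,0,-0.03],"twist":0},{"gripper":40,"travel":[0.03,0,-0.02],"twist":0},{"gripper":0,"travel":[0.035,0,0],"twist":0},{"gripper":0,"travel":[0.035,0,0],"twist":0}]'
python3 - <<'E'
from fit import *
a=cv2.resize(F["top"]["frame"][:,:,::-1][145:265,280:400],None,fx=4,fy=4,interpolation=cv2.INTER_CUBIC)
draw(a,"top",pose([562.5,-8.7,np.radians(-5)],box(37,147,12,78)),(255,0,0),True,4,(280,145))
draw(a,"top",pose([562.5,-8.7,np.radians(-5)],[[-70.7+9*np.cos(t),-70.7+9*np.sin(t),100] for t in np.linspace(0,6.2,20)]),(255,0,255),True,4,(280,145))
b=cv2.resize(F["scene"]["frame"][:,:,::-1][180:300,250:370],None,fx=4,fy=4,interpolation=cv2.INTER_CUBIC)
draw(b,"scene",pose([562.5,-8.7,np.radians(-5)],box(37,147,12,78)),(255,0,0),True,4,(250,180))
i=np.hstack([a,b]);cv2.imwrite("pics/g6.png",cv2.resize(i,(800,400)))
E
python3 go.py 434 338 140 0
```

```text
time_s: 17.6
ee_pos: [484.3, -72.7, 272.1]
ee_rot: [180.0, -0.0, -159.7]
force: [-0.7, 0.5, -0.2]
gripper_width: 36.0
time_s: 18.02
ee_pos: [390.1, -107.6, 343.3]
ee_rot: [-179.9, 0.1, -159.6]
force: [-0.5, -1.0, 1.1]
gripper_width: 25.9
t 18.12 travel m [-0.1981  0.402   0.03  ] len 0.449 twist -2.7898 rot [ 179.89   -0.22 -159.85] F [0.2 0.7 0.4] w 18.1
```

View pics/g6.png

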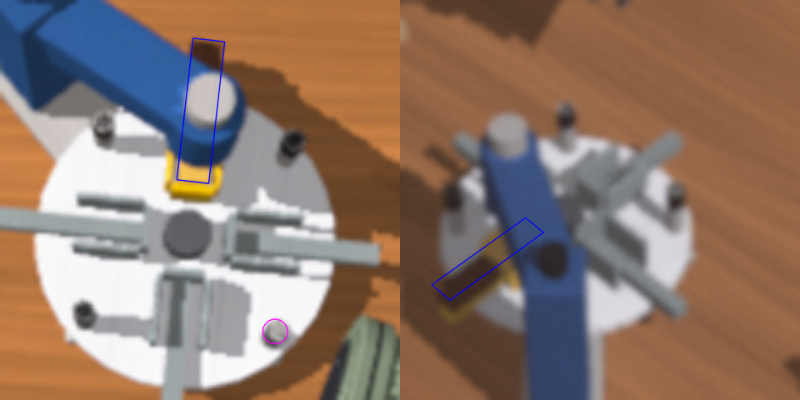

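```bash
python3 -m handwheel '[{"gripper":0,"travel":[-0.0166,0.0338,0],"twist":0},{"gripper":0,"travel":[-0.0166,0.0338,0],"twist":0},{"gripper":0,"travel":[-0.0166,0.0338,0],"twist":0},{"gripper":0,"travel":[-0.0166,0.0338,0],"twist":0},{"gripper":0,"travel":[-0.0166,0.0338,0],"twist":0}]' 20 >/dev/null
python3 -m handwheel '[{"gripper":0,"travel":[-0.0166,0.0338,0],"twist":0},{"gripper":0,"travel":[-0.0166,0.0338,0],"twist":0},{"gripper":0,"travel":[-0.0166,0.0338,0],"twist":0},{"gripper":0,"travel":[-0.0166,0.0338,0],"twist":0},{"gripper":0,"travel":[-0.0166,0.0338,0],"twist":0}]' >/dev/null
python3 -m handwheel '[{"gripper":0,"travel":[-0.0166,0.0338,0],"twist":0},{"gripper":0,"travel":[-0.0166,0.0338,0],"twist":0},{"gripper":0,"travel":[0,0,0.02],"twist":0},{"gripper":0,"travel":[0,0,0.02],"twist":0},{"gripper":0,"travel":[0,0,0],"twist":0}]'
python3 go.py 434 341 98 200
```

```text
time_s: 19.37
ee_pos: [435.8, 342.5, 298.3]
ee_rot: [-179.9, -0.4, -159.6]
force: [-0.2, -0.4, -0.8]
gripper_width: 0.4
t 19.37 travel m [ 0.0022 -0.0008  0.0283] len 0.028 twist 0.0064 rot [-179.87   -0.44 -159.63] F [-0.2 -0.4 -0.8] w 0.4
```

```bash
python3 -m handwheel '[{"gripper":0,"travel":[0.001,0,0.015],"twist":0},{"gripper":0,"travel":[0,0,0.012],"twist":0},{"gripper":0,"travel":[0,0,0.005],"twist":0},{"gripper":0,"travel":[0,0,0.005],"twist":0},{"gripper":0,"travel":[0,0,0],"twist":0}]'
python3 -m handwheel '[{"gripper":0,"travel":[0,0,0.005],"twist":0},{"gripper":0,"travel":[0,0,0.005],"twist":0},{"gripper":0,"travel":[0,0,0.005],"twist":0},{"gripper":0,"travel":[0,0,0.003],"twist":0},{"gripper":0,"travel":[0,0,0],"twist":0}]'
```

```text
time_s: 19.78
ee_pos: [436.2, 341.7, 265.3]
ee_rot: [180.0, 0.0, -159.7]
force: [-1.2, 0.3, 2.1]
gripper_width: 0.2
time_s: 20.2
ee_pos: [436.0, 342.0, 247.1]
ee_rot: [179.9, 0.0, -159.7]
force: [-2.2, 2.8, 4.0]
gripper_width: 0.2
```

```bash
python3 -m handwheel '[{"gripper":0,"travel":[0,0,0.003],"twist":0},{"gripper":0,"travel":[0,0,0.002],"twist":0},{"gripper":0,"travel":[0,0,0.001],"twist":0},{"gripper":0,"travel":[0,0,0],"twist":0}]'
python3 -m handwheel '[{"gripper":0,"travel":[0,0,0.001],"twist":0},{"gripper":0,"travel":[0,0,0],"twist":0}]'
```

```text
time_s: 20.53
ee_pos: [435.9, 342.0, 241.6]
ee_rot: [179.9, 0.0, -159.7]
force: [-3.5, 1.8, 6.2]
gripper_width: 0.4
time_s: 20.7
ee_pos: [435.9, 342.0, 241.1]
ee_rot: [179.9, 0.0, -159.7]
force: [-3.1, 0.8, 7.6]
gripper_width: 0.5
```

```bash
python3 -m handwheel '[{"gripper":0,"travel":[0,0,0.001],"twist":0},{"gripper":0,"travel":[0,0,0],"twist":0}]'
```

```text
time_s: 20.87
ee_pos: [435.8, 342.0, 240.9]
ee_rot: [179.9, 0.0, -159.7]
force: [-5.3, 1.0, 12.7]
gripper_width: 0.5
```

```bash
python3 -m handwheel '[{"gripper":0,"travel":[0,0,0.001],"twist":0},{"gripper":0,"travel":[0,0,0.001],"twist":0},{"gripper":0,"travel":[0,0,0],"twist":0},{"gripper":0,"travel":[0,0,0],"twist":0},{"gripper":0,"travel":[0,0,0],"twist":0}]'
python3 -m handwheel '[{"gripper":0,"travel":[0,0,0],"twist":0},{"gripper":0,"travel":[0,0,0],"twist":0},{"gripper":0,"travel":[0,0,0],"twist":0},{"gripper":0,"travel":[0,0,0],"twist":0},{"gripper":0,"travel":[0,0,0],"twist":0}]'
```

```text
time_s: 21.28
ee_pos: [435.7, 341.9, 240.5]
ee_rot: [179.9, 0.1, -159.7]
force: [-8.9, -1.5, 23.8]
gripper_width: 0.2
time_s: 21.7
ee_pos: [435.7, 341.9, 240.5]
ee_rot: [179.9, 0.1, -159.7]
force: [-8.2, -1.9, 23.8]
gripper_width: 0.4
```

```bash
python3 -m handwheel '[{"gripper":0,"travel":[0,0,-0.006],"twist":0},{"gripper":0,"travel":[0,0,-0.01],"twist":0},{"gripper":0,"travel":[0,0,-0.015],"twist":0},{"gripper":0,"travel":[0,0,-0.02],"twist":0},{"gripper":0,"travel":[0,0,-0.03],"twist":0}]'
python3 -m handwheel '[{"gripper":0,"travel":[0,0.02,-0.03],"twist":0},{"gripper":0,"travel":[0,0.03,-0.02],"twist":0},{"gripper":0,"travel":[0,0.035,0],"twist":0},{"gripper":0,"travel":[0,0.035,0],"twist":0},{"gripper":0,"travel":[0,0,0],"twist":0}]'
python3 - <<'E'
from fit import *
P=[562.5,-8.7,np.radians(-5)]
a=cv2.resize(F["top"]["frame"][:,:,::-1][145:265,280:400],None,fx=4,fy=4,interpolation=cv2.INTER_CUBIC)
b=cv2.resize(F["scene"]["frame"][:,:,::-1][210:330,250:370+120],(960,480),interpolation=cv2.INTER_CUBIC)
i=np.hstack([a,b]);cv2.imwrite("pics/g7.png",cv2.resize(i,(800,267),interpolation=cv2.INTER_AREA))
for c in F:
    for n,q in(("nest",[90,0,60]),("brass_tip",[37,0,60]),("blank",[92,0,60])):
        print(c,n,proj(F[c],pose(P,q)[0]),[(np.round(r["uv"],1),round(r["confidence"],2)) for r in env.pinpoint(c,n)[:2]])
    print(c,"pad",proj(F[c],[434,341,79]),proj(F[c],[428,341,50]),[np.round(r["uv"],1) for r in env.pinpoint(c,"pedal_pad")[:2]])
E
```

```text
time_s: 22.12
ee_pos: [435.8, 340.9, 316.9]
ee_rot: [-179.9, -0.3, -159.7]
force: [0.2, 1.0, -0.3]
gripper_width: 0.7
time_s: 22.53
ee_pos: [392.9, 458.4, 368.4]
ee_rot: [179.8, 0.1, -159.5]
force: [0.3, 0.4, 0.8]
gripper_width: 0.2
top nest [339.2 180.3] [(array([339. , 178.4]), 0.82)]
top brass_tip [336.9 200.6] [(array([492.2, 231.4]), 0.61), (array([338.1, 201.5]), 0.41)]
top blank [339.3 179.5] [(array([508.4, 233.6]), 0.59)]
top pad [190.8 260.9] [193.8 264.2] [array([ 85. , 244.1]), array([189.4, 258. ])]
scene nest [276.9 260.5] [(array([274.7, 258.8]), 0.62)]
scene brass_tip [290.1 250.9] [(array([289. , 252.7]), 0.62), (array([215.7, 191.1]), 0.56)]
scene blank [276.4 260.9] [(array([277.7, 262.9]), 0.81), (array([203.5, 185.6]), 0.63)]
scene pad [419.4 274.6] [419.4 279.5] [array([423.3, 275. ]), array([491.2, 322.9])]
```

View pics/g7.png

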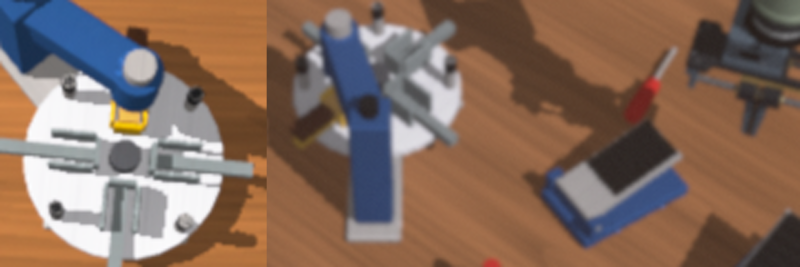

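```bash
python3 -c "
from workcell import env
print(env.job_done(), env.state()['time_s'])"
```

```text
the job is handed in; nothing more can be done
the job is handed in; nothing more can be done
```

The job is done and handed in after about 23 s of the 72 s allowed; no verdict came back.

- **Loading:** I lifted the wood and brass blank, not the green look-alike, out of the rack by its brass. I set it part-way onto the yellow nest's rail, regripped it at the wooden end and slid it in to about 2 mm from the stop. Then I released it with the dial still at its start position.
- **Turning:** I gripped the near-left post and carried it 90° anticlockwise round its arc.
- **Pressing:** I pressed the smaller pedal until it stopped moving (fingertips about 49.5 mm above the bench, 24 N), held it for more than half a second and let it come back up.

**Last checks:**
- The top camera shows the turned post where the fitted model puts it, with the blank in the yellow nest under the head.
- The detected brass tip is within about 2 pixels of its expected place in both cameras.
- The pedal is back up, the gripper is clear of everything, and I saw nothing else moved.

**Doubtful or in disagreement:**
- The press head hides much of the blank, so its position under the die rests on its visible ends and the detected points.
- The outline I drew over the scene camera's picture after the turn sat a few pixels off the blank, though the detected points agreed.
- At the end, the top camera's detection of the whole blank found only the green look-alike.

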